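# Uncouple the lampshade carrier arm from its ball mount

## Robot

A 6-joint arm with a two-finger parallel gripper is mounted at the origin on the work surface; the furniture and walls round the work are solid. World frame = base frame: x ahead of the robot, y to its left, z up, the work surface at z = 0. Lengths are in m, angles in rad, forces in N, time in s.
With the tool pointing down it reaches from about 0.3 to 0.875 m from the base axis. Payload 4.2 kg.
Tool frame: the origin (TCP) lies at the very end of the fingers, on their centre line; the grasp point (between the pads) lies 19 mm behind it (env.tcp_to_grasp is the distance from the TCP to the grasp point, in m); z points along the fingers, y is the line along which they close (so a half turn about z gives the same grasp; the last joint's range is limited). The gripper opens to 85 mm and grips with 20 to 120 N. Pads are 22 mm wide; open, the fingers measure 114 mm over their backs; the gripper's body (76 mm by 85 mm) begins 54 mm behind the grasp point. The pads swing forward as they close: fully open they stand 13 mm farther back than shut.
Start: joints at [-1.274, 0.32, 1.565, -0, 1.257, -0.02], TCP at [0.179, -0.546, 0.231] pointing down, gripper open.
Joint ranges: [-3.11, 3.11], [-0.84, 2.01], [0.21, 2.61], [-1.34, 4.49], [0.05, 2.63], [-2.56, 2.56]. Speed limits (rad/s): [2.57, 2.57, 3.14, 3.14, 3.14, 3.14].

## Interface

Orientations are given as a unit quaternion [x, y, z, w].
In Python, from bench import readout, eyes, env gives the robot as it stands.
- The arm moves only by the shell command python3 -m inch 'ROWS' [FORCE]. ROWS is JSON, a list of rows, each a list of 7 numbers: the turn, a rotation vector about the tool's x, y, z in units of 6 degrees (1.0 is 6 degrees), then the shift along the tool's x, y, z in units of 25 mm (1.0 is 25 mm), then the opening in per cent of the stroke, from 0 (shut) to 100 (fully open). A call has 1 to 20 rows; each row shifts and turns the commanded pose from where the row before left it, along the tool's axes as they then stand; what a row does not reach is not made up. A row lasts 1/8 s, in which the tool goes at most 62.5 mm and 10.7 degrees, less where a joint would pass 70% of its speed; a pose out of reach is approached as far as the arm can. A call is refused whole if a number of a shift passes 1 or a number of a turn 1, either way. A call with a gripper value outside its range is refused whole. The fingers move at their own pace and stop on an object; FORCE is the grip in N (left out, the last holds). Time passes only in rows, so rows that do not move let the fingers close. It gives the time, the measured TCP pose, the force, the opening and the grip force at its end, in the units of the state.
- readout.state(): the state, without advancing time (a new reading comes with each control period).
- eyes.camera(name): name is "scene" or "top" or "wrist"; returns the picture (420x560x3 uint8, red, green, blue); there is no depth.
- eyes.camera_params(name): a dict with "fx", "fy", "cx", "cy" (pixels), "D" ([k1, k2, p1, p2, k3] as OpenCV has them; the pictures are not rectified), "R" (3x3) and "t" (3): a world point X has camera coordinates R X + t. Camera axes: x right, y down, z forward; pixel columns grow to the right and rows downward; lengths in m; the calibration is good to about 2 mm. A picture is of the moment at which its call begins: read the wrist's pose just before it. camera_params takes no time and is no camera call; for the wrist camera it gives the pose at the moment of the call.
- env.hand_in(): hands the job in; it is judged then, once.
The state is a dict: "clock": time; "joint_positions": joint angles; "joint_vel": joint speeds; "joint_torque": joint torques, N m; "tcp_pos": TCP position; "orientation": TCP orientation; "wrist_force": force on the tool from outside, world axes, zero at the start; "moment": the same for the moment, N m; "width": finger opening in m; "grip_force": force on a finger pad.
Only numpy, scipy, OpenCV 4.12 (cv2) and the standard library are available. Lean on these libraries where they do the work, as an engineer would, in place of code of your own. Each camera call takes 0.05 s, during which the arm holds its last target. There are 200 camera calls.

## Task

The lampshade carrier arm sits on the green bench mount like a trailer tongue on its ball. Slide the metal glue guard on top of the coupler fully open, towards the ball end; then reach into the uncovered pocket and pinch the orange latch plate sideways against its spring, right up to the pocket wall on the left as seen from the arm's tail, and once it is fully drawn lift the arm off the ball. Finish while still holding the arm, level and steady, about 8 cm above its seat over the mount, with the guard still open, so that the ball can be wiped clean of glue; leave the tape roll, the thread spool and the brush where they lie.

Things in the scene. Friction and masses are not known exactly. Their poses are not given: they have to be found in the camera images.
- mount: green steel bench mount, bolted down: base plate 232 x 80 x 10 mm. Origin on the bench under the ball, z up. Its arm rest (U shape, floor 50 mm and ears 63 mm above the bench, 30 mm between the ears) stands at x = -158 mm, y = 0. Seated, the carrier's axes are parallel to these and its origin is at (-58, 0, 45) mm
- ball (a point): centre of the 28 mm steel ball of the mount, 61.3 mm above the bench, on a 13 mm neck
- carrier: loose grey carrier arm, about 0.54 kg with its latch and guard (varies), centre of mass within 10 mm of x = 0, y = 0. Coupler to x = 82 mm; at the -x end a 26 mm square tube (x = -28 to -141, top z = 31) with a brass post and knob at x = -122 (top z = 84). Origin: under the middle of the latch pocket, on the line of tube and ball, at the level of the coupler's underside
- socket (a point): centre of the ball socket in the coupler, at x = 58, y = 0, z = 16.3 mm of the carrier; it coincides with point ball when seated (up to 1.5 mm of play)
- pocket_wall (a point): middle of the top edge of the pocket's +y wall: x = 0, y = 17.25, z = 36 mm of the carrier. The wall is 5.5 mm thick, outer face at y = 20, free outside. The pocket, open at the top once uncovered, is inside x = -24 to 24, y = -33 to 14.5 mm, floor at z = 9, rim at z = 36
- latch (a joint): sprung latch in m: 0 = fork under the ball (the arm cannot be lifted), 0.015 = fully drawn towards +y of the carrier, thumb plate at the +y wall; the ball is free from about 0.012. Spring about 5.5 N at the start, 12 N fully drawn; it springs back when let go
- thumb_plate (a point): middle of the -y face of the orange thumb plate in the pocket (34 mm long in x, 5 mm thick, top z = 34): at y = -6 mm engaged, with 27 mm of free pocket behind it for a finger, y = 9 drawn. To the wall's outer face: 26 mm engaged, 11 drawn. A gripper centred on x = 0, y = 14.5 mm and closing along y, one finger in the pocket, draws the latch and holds the arm in one squeeze (40 N)
- cover (a joint): slide of the flat aluminium glue guard in m: 0 = over the pocket (it may start up to 0.008 open), 0.052 = fully open, towards +x of the carrier; about 1.5 N of friction, stays where it is left
- cover_ridge (a point): middle of the top of the black push ridge on the guard: 8 mm thick in x, 40 mm long in y, 12.5 mm high; seated, its top is 97 mm and the guard's top face 84.5 mm above the bench. At joint value q it is at x = -18 mm + q, y = -8 mm of the carrier
- masking_tape: loose roll of masking tape lying flat, 104 mm across, 25 mm high; origin under its centre; leave alone
- thread_blue: loose spool of blue thread, standing, 34 mm across, 55 mm high; origin under its centre; leave alone
- glue_brush: loose paste brush with red handle, lying, 184 mm long, 14 mm high; origin under its middle; leave alone

How it is judged:
On the way, in this order (a step that is already met when the one before it is completed fails the run):
1. the guard is fully open, the arm still seated on the ball (value of joint cover above 0.046 m and distance between socket and ball below 0.005 m and value of joint latch below 0.004 m), for 0.2 s.
2. the latch is fully drawn by the fingers, the arm still seated on the ball (value of joint latch above 0.013 m and contact force between the fingers and carrier above 3 N and distance between socket and ball below 0.008 m), for 0.1 s.
At the end, for the whole second after the job is handed in: the fingers still hold the arm, its socket 50 to 140 mm above the ball's centre and within 60 mm of it sideways, level within 0.2 rad, at rest, nothing of it on the mount, the guard still open (over 44 mm) (z of socket in the frame of mount between 0.111 and 0.201 m and horizontal distance between socket and ball below 0.06 m and angle between carrier's own z axis and vertical below 0.2 rad and value of joint cover above 0.044 m and contact force between the fingers and carrier above 3 N and contact force between carrier and mount below 0.1 N and linear speed of carrier below 0.02 m/s); the arm keeps its last pose, push and grip.
It fails at once if a bystander (tape roll, thread spool, brush) is moved more than 25 mm (distance of any of masking_tape, thread_blue, glue_brush from where it was at the start of the episode above 0.025 m).
It fails at once if the arm is tipped more than 0.5 rad (angle between carrier's own z axis and vertical above 0.5 rad).
It also fails if it takes over 38 s, if anything falls off the work surface, if the arm or the gripper's body presses on something with over 40 N, if the wrist force passes 120 N, or if a joint passes its speed limit or range.

## Working session

There is one attempt and no reset: what is moved stays moved. The work goes in short steps, Python scripts to look and compute and a shell command to move; the robot and the scene stay as the last step left them, time stands still between calls to the robot, and variables do not carry over. Pictures are saved under pics/ and viewed, at most 10 in all, crops included, and the job is handed in when it is done.

```bash
mkdir -p pics; python3 - <<'E'
from bench import readout, eyes, env
import cv2
s=readout.state();print(s['clock'],s['tcp_pos'],s['orientation'],s['width'],s['wrist_force'],env.tcp_to_grasp)
for n in ("top","scene"):
    im=eyes.camera(n);cv2.imwrite(f"pics/{n}0.png",im[:,:,::-1])
    p=eyes.camera_params(n);print(n,p)
E
```

```text
0.0 [ 0.17898631 -0.54593616  0.23048695] [ 9.87480628e-01  1.57737853e-01 -1.27481465e-04 -8.73814207e-04] 0.08540269754015822 [-0.07010531 -0.56314929  1.0409678 ] 0.0187
top {'fx': 451.64670734992933, 'fy': 451.64670734992933, 'cx': 274.4736614449481, 'cy': 211.60244809498744, 'D': array([0.02149951, 0.        , 0.        , 0.        , 0.        ]), 'R': array([[-0.02140213, -0.99931363, -0.0302359 ],
       [-0.99585394,  0.02398301, -0.08774818],
       [ 0.0884131 ,  0.02823254, -0.99568371]]), 't': array([0.27734681, 0.53624322, 0.86681607])}
scene {'fx': 417.88490552418284, 'fy': 417.88490552418284, 'cx': 281.4733421102373, 'cy': 197.50763073091684, 'D': array([-0.04011582,  0.        ,  0.        ,  0.        ,  0.        ]), 'R': array([[-0.57912866, -0.81523374,  0.00198462],
       [-0.43954779,  0.31019541, -0.84295703],
       [ 0.68659139, -0.48905291, -0.53797724]]), 't': array([0.51896891, 0.22096844, 0.65416082])}
```

View pics/top0.png

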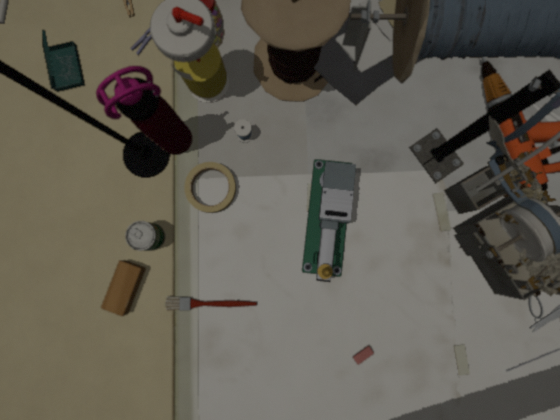

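View pics/scene0.png

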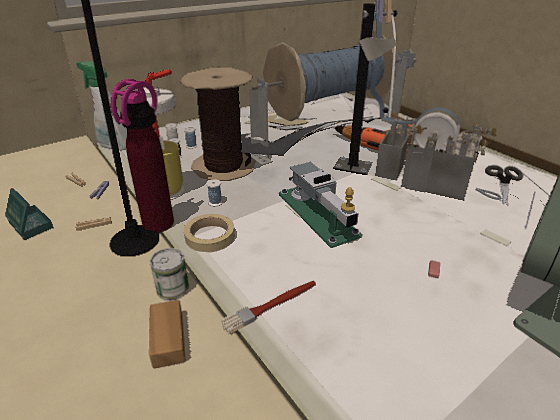

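The top picture shows the mount around (330,220), with the knob near (326,270), the coupler near (338,185) and the black ridge near (337,212). I'll zoom in.

```bash
python3 - <<'E'
import cv2
a=cv2.imread("pics/top0.png")[150:290,290:370]
b=cv2.imread("pics/scene0.png")[150:250,270:370]
a=cv2.resize(a,None,fx=4.2,fy=4.2,interpolation=cv2.INTER_CUBIC);b=cv2.resize(b,(440,440),interpolation=cv2.INTER_CUBIC)
b=cv2.copyMakeBorder(b,0,a.shape[0]-440,0,0,cv2.BORDER_CONSTANT)
cv2.imwrite("pics/crop0.png",cv2.convertScaleAbs(cv2.hconcat([a,b]),alpha=1.4))
E
```

```text
(no output)
```

View pics/crop0.png

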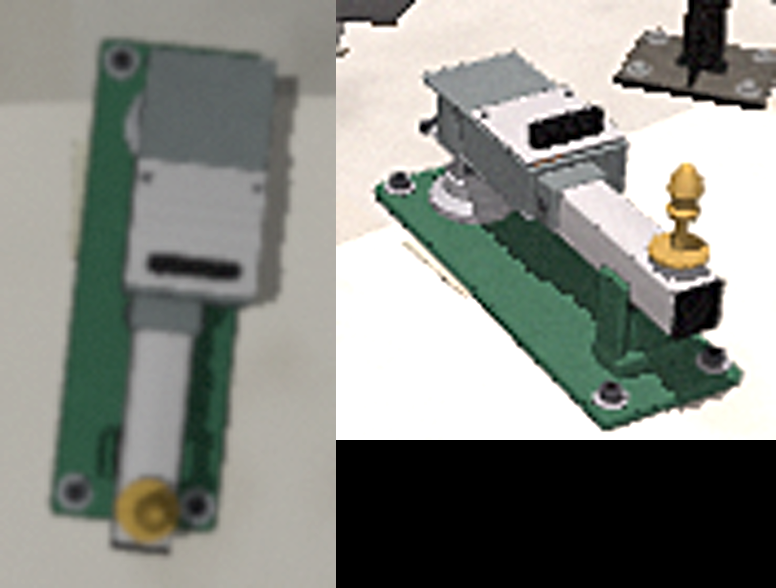

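```bash
cat > h.py <<'E'
import numpy as np,cv2
from scipy.spatial.transform import Rotation as Ro
def proj(p,X):
    X=np.atleast_2d(np.float64(X));K=np.array([[p['fx'],0,p['cx']],[0,p['fy'],p['cy']],[0,0,1]])
    return cv2.projectPoints(X,cv2.Rodrigues(p['R'])[0],p['t'],K,p['D'])[0][:,0]
def mount(v,P):
    c,s=np.cos(v[2]),np.sin(v[2]);P=np.atleast_2d(np.float64(P))
    return P@np.array([[c,s,0],[-s,c,0],[0,0,1]])+[v[0],v[1],0]
E
python3 - <<'E'
from h import *
from bench import eyes
from scipy.optimize import least_squares
t=eyes.camera_params("top");s=eyes.camera_params("scene")
f=lambda x,y:(290+x/4.2,150+y/4.2)
g=lambda x,y:(270+(x-336)/4.4,150+y/4.4)
def pts(v):
    q,a=v[3],v[4]
    return [(-.076+q,.012,.097),(-.076+q,-.028,.097),(-.180,0,.129),(a,.04,.01),(a-.232,.04,.01),(a-.232,-.04,.01),(-.076+q,-.008,.097),(-.18,0,.129),(a-.232,.04,.01)]
o=np.array([f(147,263),f(241,269),f(152,508),f(100,40),f(53,513),f(215,530),g(567,127),g(685,166),g(607,428)])
def r(v):
    X=mount(v,pts(v));return (np.vstack([proj(t,X[:6]),proj(s,X[6:])])-o).ravel()
R=least_squares(r,[.55,-.12,0,0,.06],loss='soft_l1');print(R.x,R.fun.reshape(-1,2).round(1))
v=R.x
X=mount(v,[(-.058-.018+v[3],-.008,.097),(-.058,.0145,.081),(0,0,.0613)]);print(X)
print(np.degrees(v[2]))
E
```

```text
[ 6.06169432e-01  1.49335035e-01 -1.37258840e-01  4.72562859e-04
  3.93643023e-02] [[-0.2 -0.4]
 [-0.6  0.6]
 [ 0.6  0.2]
 [-0.2 -1.1]
 [-1.6  0.4]
 [-0.   1.2]
 [ 0.4 -3.3]
 [ 0.3 -1.7]
 [-0.1 -2.4]]
[[0.53025772 0.15174456 0.097     ]
 [0.55069894 0.1716347  0.081     ]
 [0.60616943 0.14933504 0.0613    ]]
-7.864352214877061
```

```bash
python3 -m inch '[[0,0,0,1,-1,0,100],[0,0,0,1,-1,0,60],[0,0,0,1,-1,0,0],[0,0,0,1,-1,0,0],[0,0,0,1,-1,0,0],[0,0,0,1,-1,0,0],[0,0,0,1,-1,0,0],[0,0,0,1,-1,0,0],[0,0,0,1,-1,0,0],[0,0,0,1,-1,0,0],[0,0,0,1,-1,0,0],[0,0,0,1,-1,0,0],[0,0,0,1,-1,0,0],[0,0,0,1,-1,0,0],[0,0,0,1,-1,0,0],[0,0,0,1,-1,0,0],[0,0,0,0.5,-0.5,0,0],[0,0,0.9,0,0,0,0],[0,0,0.9,0,0,0,0],[0,0,0.9,0,0,0,0]]' 40; python3 -m inch '[[0,0,0.9,0,0,0,0],[0,0,0.75,0,0,0,0],[0,0,0,0,0,0,0]]'
python3 - <<'E'
from h import *
from bench import readout, eyes
im=eyes.camera("wrist");p=eyes.camera_params("wrist");s=readout.state()
print(s['tcp_pos'],Ro.from_quat(s['orientation']).as_matrix().round(3),s['width'])
print(p['fx'],p['cx'],p['cy'],p['D'],p['R'].round(3),-p['R'].T@p['t'])
v=[.6062,.1493,-.1373]
print(proj(p,mount(v,[(-.076,-.008,.097),(-.18,0,.129)])))
import pickle;pickle.dump(p,open('w1.pkl','wb'))
cv2.imwrite("pics/w1.png",cv2.convertScaleAbs(im[:,:,::-1],alpha=1.3))
E
```

```text
clock: 2.6
tcp_pos: [0.4423, -0.0258, 0.2309]
orientation: [1.0, 0.016, -0.0, -0.0]
wrist_force: [-0.7, 1.3, -0.1]
width: -0.0
grip_force: 0.0
clock: 2.98
tcp_pos: [0.4424, -0.0259, 0.231]
orientation: [0.998, -0.069, -0.0, 0.0]
wrist_force: [0.1, -0.1, -0.0]
width: -0.0002
grip_force: 0.0
[ 0.44241613 -0.02590602  0.23106344] [[ 0.991 -0.137 -0.001]
 [-0.137 -0.991 -0.   ]
 [-0.001  0.    -1.   ]] -8.545819979038529e-05
362.01137455557375 279.06908286760057 206.0512581736994 [-0.08339869  0.          0.          0.          0.        ] [[-0.138 -0.99   0.001]
 [-0.956  0.134  0.259]
 [-0.257  0.035 -0.966]] [ 0.50883262 -0.03506709  0.37459752]
[[ 37.61017523 120.0578797 ]
 [ 24.31907906 260.27036905]]
```

View pics/w1.png

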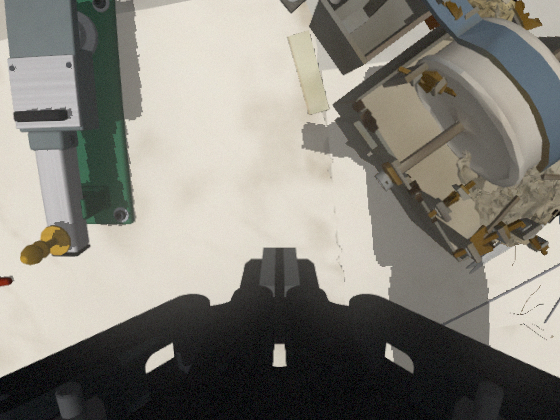

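The wrist view shows the ridge centre at about (41,116); the predicted position was (38,120), so the estimate is good to a few mm. I'll go over the push start and look again.

```bash
python3 -m inch '[[0,0,0,0.2,-1,0,0],[0,0,0,0.2,-1,0,0],[0,0,0,0.2,-1,0,0],[0,0,0,0.2,-1,0.2,0],[0,0,0,0.2,-1,0.4,0],[0,0,0,0.2,-1,0.4,0],[0,0,0,0.2,-1,0.5,0],[0,0,0,0.1,-0.5,0.5,0],[0,0,0,0,0,0,0]]'
python3 - <<'E'
from h import *
from bench import readout, eyes
im=eyes.camera("wrist");p=eyes.camera_params("wrist");s=readout.state()
print(s['tcp_pos'])
v=[.6062,.1493,-.1373]
print(proj(p,mount(v,[(-.076,-.008,.097),(-.076,.012,.097),(-.076,-.028,.097)])))
import pickle;pickle.dump(p,open('w2.pkl','wb'))
cv2.imwrite("pics/w2.png",cv2.convertScaleAbs(im[:,:,::-1],alpha=1.3))
E
```

```text
clock: 4.15
tcp_pos: [0.505, 0.1547, 0.18]
orientation: [0.998, -0.069, -0.001, 0.001]
wrist_force: [0.3, 1.1, -0.1]
width: 0.0003
grip_force: 0.0
[0.50523501 0.15420999 0.18076871]
[[277.22257358 177.65424511]
 [245.84513062 177.75188497]
 [308.59908159 177.59229704]]
```

View pics/w2.png

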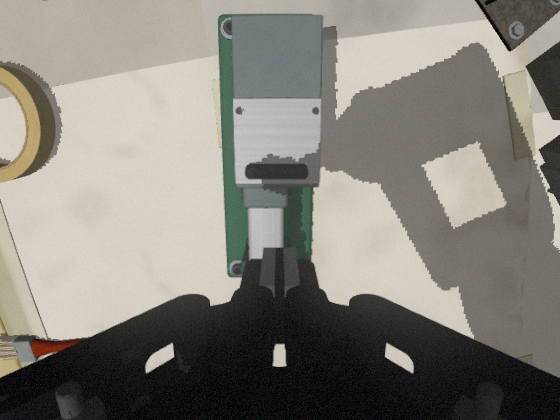

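The ridge spans (245–308, 165–179) and lies parallel to the image rows. It's about 7 px further forward than predicted for q=0. I'll check the coupler and plate edges to separate guard opening from mount position.

```bash
python3 - <<'E'
from h import *
import pickle
p=pickle.load(open('w2.pkl','rb'))
v=[.6062,.1493,-.1373]
print(proj(p,mount(v,[(.024,0,.081),(.04,.04,.01),(-.192,.04,.01),(-.192,-.04,.01),(-.086,0,.076),(-.076,.012,.097),(-.0752-.0008+.004,-.008,.097)])).round(1))
im=cv2.imread("pics/w2.png");print(im[5:30,290].tolist());print([ (r,int(im[r,262:292].mean())) for r in range(155,194)])
g=im.astype(int);print([(c,im[230,c].tolist()) for c in range(240,320,4)]);print([(c,im[140,c].tolist()) for c in range(216,330,4)])
E
```

```text
[[263.9  15.3]
 [217.6  16.9]
 [227.8 280.7]
 [311.4 280.5]
 [265.9 186.2]
 [245.8 177.8]
 [277.2 171.4]]
[[165, 174, 178], [165, 174, 177], [161, 172, 176], [168, 176, 179], [164, 170, 177], [162, 173, 174], [166, 174, 179], [164, 173, 177], [139, 151, 151], [107, 113, 101], [112, 113, 104], [118, 120, 110], [125, 125, 117], [121, 122, 113], [122, 121, 113], [123, 122, 114], [118, 118, 112], [118, 117, 110], [125, 122, 116], [122, 125, 118], [121, 120, 112], [126, 123, 116], [122, 122, 112], [125, 126, 118], [125, 125, 116]]
[(155, 160), (156, 150), (157, 132), (158, 109), (159, 105), (160, 104), (161, 104), (162, 104), (163, 90), (164, 55), (165, 50), (166, 50), (167, 50), (168, 52), (169, 51), (170, 51), (171, 51), (172, 51), (173, 49), (174, 50), (175, 49), (176, 49), (177, 49), (178, 58), (179, 83), (180, 101), (181, 103), (182, 103), (183, 93), (184, 77), (185, 73), (186, 69), (187, 70), (188, 71), (189, 77), (190, 81), (191, 86), (192, 90), (193, 95)]
[(240, [86, 105, 72]), (244, [86, 103, 72]), (248, [122, 127, 121]), (252, [185, 186, 186]), (256, [186, 187, 190]), (260, [192
[... 320 characters left out ...]
4, 208])]
[(216, [194, 207, 212]), (220, [173, 200, 205]), (224, [86, 107, 75]), (228, [87, 110, 81]), (232, [91, 116, 78]), (236, [190, 190, 190]), (240, [192, 192, 195]), (244, [190, 188, 190]), (248, [190, 190, 191]), (252, [187, 187, 190]), (256, [191, 191, 191]), (260, [192, 191, 191]), (264, [181, 183, 183]), (268, [187, 188, 188]), (272, [186, 183, 185]), (276, [187, 187, 188]), (280, [186, 185, 186]), (284, [185, 186, 186]), (288, [186, 183, 186]), (292, [183, 182, 185]), (296, [182, 181, 185]), (300, [179, 181, 182]), (304, [178, 177, 179]), (308, [181, 178, 182]), (312, [181, 182, 182]), (316, [179, 179, 179]), (320, [129, 131, 133]), (324, [118, 121, 125]), (328, [114, 122, 122])]
```

```bash
python3 -m inch '[[0,0,0,0,0,1,0],[0,0,0,0,0,1,0],[0,0,0,0,0,1,0],[0,0,0,0,0,0.65,0],[0,0,0,0,0,0,0],[0,0,0,0.3,0,0,0],[0,0,0,0.3,0,0,0],[0,0,0,0.3,0,0,0],[0,0,0,0.3,0,0,0],[0,0,0,0.3,0,0,0],[0,0,0,0.3,0,0,0],[0,0,0,0.3,0,0,0],[0,0,0,0.2,0,0,0],[0,0,0,0.1,0,0,0],[0,0,0,0,0,0,0]]'
```

```text
clock: 6.08
tcp_pos: [0.5651, 0.1462, 0.0899]
orientation: [0.998, -0.069, -0.0, 0.0]
wrist_force: [-1.8, 0.1, 0.5]
width: -0.0003
grip_force: 0.7
```

```bash
python3 -m inch '[[0,0,0,0.06,0,0,0],[0,0,0,0,0,0,0]]';python3 -m inch '[[0,0,0,0.06,0,0,0],[0,0,0,0,0,0,0]]'
```

```text
clock: 6.32
tcp_pos: [0.5658, 0.146, 0.0898]
orientation: [0.998, -0.069, -0.001, 0.0]
wrist_force: [-4.4, 0.9, 1.5]
width: -0.0003
grip_force: 2.0
clock: 6.58
tcp_pos: [0.5662, 0.1459, 0.0898]
orientation: [0.998, -0.069, -0.002, 0.0]
wrist_force: [-7.2, -0.1, 3.6]
width: 0.0001
grip_force: 3.6
```

```bash
python3 -m inch '[[0,0,0,-0.2,0,0,0],[0,0,0,0,0,-1,0],[0,0,0,0,0,-1,0],[0,0,0,-0.3,-0.5,-0.8,30],[0,0,0,-0.3,-0.43,0,62],[0,0,0,0,0,0,62],[0,0,0,0,0,0,62]]'
python3 - <<'E'
from h import *
from bench import readout, eyes
s=readout.state();im=eyes.camera("wrist");p=eyes.camera_params("wrist")
print(s['tcp_pos'],s['width'],Ro.from_quat(s['orientation']).as_matrix().round(4).tolist())
v=[.6069,.1492,-.1373]
C=lambda x,y,z:(x-.058,y,z+.045)
print(proj(p,mount(v,[C(0,17.25e-3,.036),C(0,-.006,.034),C(-.024,0,.036),C(.024,0,.036),C(0,-.033,.036),C(0,.02,.036),C(.034,-.008,.052)])).round(1))
print("target",mount(v,[(-.058,.0145,.058)]))
import pickle;pickle.dump(p,open('w3.pkl','wb'))
cv2.imwrite("pics/w3.png",cv2.convertScaleAbs(im[:,:,::-1],alpha=1.3))
E
```

```text
clock: 7.45
tcp_pos: [0.5512, 0.1714, 0.1589]
orientation: [0.998, -0.069, -0.001, 0.0]
wrist_force: [0.7, 0.1, 0.9]
width: 0.0528
grip_force: 0.0
[0.55115764 0.17144096 0.1589476 ] 0.05284884926357107 [[0.9904, -0.1379, -0.0012], [-0.1379, -0.9904, -0.0009], [-0.0011, 0.001, -1.0]]
[[274.2 217.2]
 [310.3 216.2]
 [300.7 252.1]
 [301.7 180.2]
 [352.6 216.9]
 [269.9 217.2]
 [317.6 168.3]]
target [[0.55143043 0.17150195 0.058     ]]
```

View pics/w3.png

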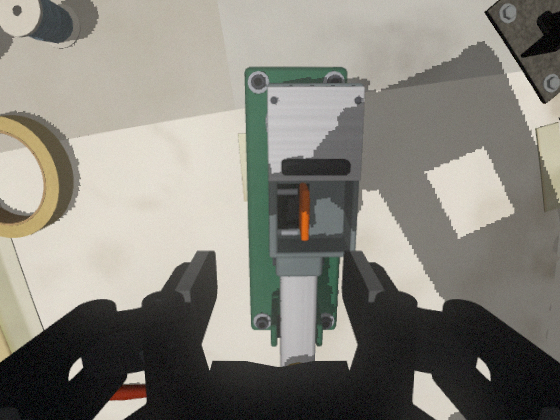

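The guard is open, with its ridge at row 166. The pocket is uncovered, and the orange plate at cols 301–309 and the left wall at cols 270–276 are both where predicted. I'll descend.

```bash
python3 -m inch '[[0,0,0,0,0,1,62],[0,0,0,0,0,1,62],[0,0,0,0.03,0,0.8,62],[0,0,0,0,0,0.4,62],[0,0,0,0,0,0.4,62],[0,0,0,0,0,0.4,62],[0,0,0,0,0,0,62]]' 40
```

```text
clock: 8.38
tcp_pos: [0.5518, 0.1715, 0.0594]
orientation: [0.998, -0.069, -0.001, 0.0]
wrist_force: [0.7, -0.4, -0.2]
width: 0.0531
grip_force: 0.0
```

No contact on the way down. Closing at 40 N.

```bash
python3 -m inch '[[0,0,0,0,0,0,40],[0,0,0,0,0,0,20],[0,0,0,0,0,0,0],[0,0,0,0,0,0,0],[0,0,0,0,0,0,0],[0,0,0,0,0,0,0],[0,0,0,0,0,0,0],[0,0,0,0,0,0,0]]' 40
```

```text
clock: 9.38
tcp_pos: [0.5525, 0.1723, 0.0613]
orientation: [0.998, -0.069, 0.001, -0.001]
wrist_force: [-1.9, 1.4, 6.0]
width: 0.0096
grip_force: 43.1
```

Width is 9.6 mm at 43 N, so the latch is fully drawn. Lifting gently.

```bash
python3 -m inch '[[0,0,0,0,0,-0.1,0],[0,0,0,0,0,-0.2,0],[0,0,0,0,0,-0.2,0],[0,0,0,0,0,-0.2,0],[0,0,0,0,0,0,0]]'
```

```text
clock: 10.0
tcp_pos: [0.5524, 0.1713, 0.0781]
orientation: [0.998, -0.069, 0.0, 0.0]
wrist_force: [0.4, 1.2, -4.4]
width: 0.0097
grip_force: 40.9
```

```bash
python3 -m inch '[[0,0,0,0,0,-0.2,0],[0,0,0,0,0,-0.3,0],[0,0,0,0,0,-0.4,0],[0,0,0,0,0,-0.4,0],[0,0,0,0,0,-0.4,0],[0,0,0,0,0,-0.4,0],[0,0,0,0,0,-0.3,0],[0,0,0,0,0,-0.1,0],[0,0,0,0,0,0,0],[0,0,0,0,0,0,0],[0,0,0,0,0,0,0],[0,0,0,0,0,0,0]]'
python3 - <<'E'
from bench import eyes
import cv2
a=eyes.camera("scene")[90:260,240:400];b=eyes.camera("wrist")
a=cv2.resize(a,(395,420),interpolation=cv2.INTER_CUBIC);b=b[:,80:480]
cv2.imwrite("pics/end.png",cv2.convertScaleAbs(cv2.hconcat([a,b])[:,:,::-1],alpha=1.3))
E
```

```text
clock: 11.5
tcp_pos: [0.5521, 0.1715, 0.1398]
orientation: [0.998, -0.069, -0.0, 0.0]
wrist_force: [-0.2, -0.0, -5.7]
width: 0.0092
grip_force: 40.9
```

View pics/end.png

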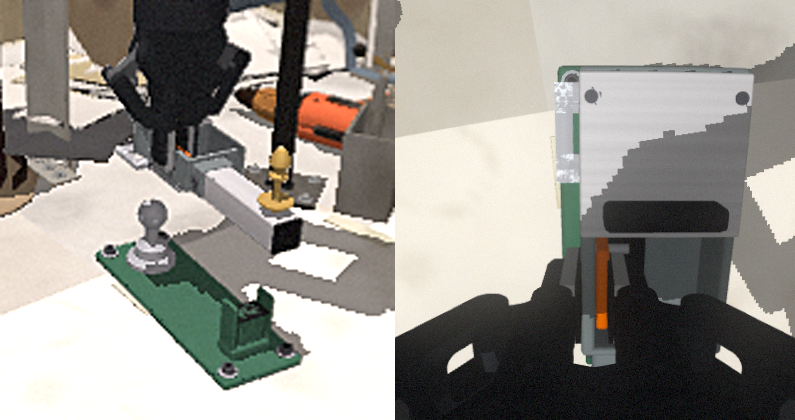

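The arm hangs level about 8 cm clear of the ball (ball at (152,215) in the left panel). The guard is still open and the plate is held against the wall. I'll hand in.

```bash
python3 -c "
from bench import env
print(env.hand_in())"
```

```text
the job is handed in; nothing more can be done
None
```

I slid the guard fully open, drew the latch to the wall, lifted the arm and handed the job in at about 11.6 s, still gripping the arm at 41 N, level about 8 cm above its seat; I kept clear of the tape, spool and brush, and the hand-in returned no verdict.

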